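# Set a drip-stand leg to its length mark and close the cam lever one-handed

### The job

Take the upright post on the sliding drip-stand leg, draw the leg out of its sleeve against its spring until the post is level with the pointers of the length mark, and keep it there. Still pinching the post with the leg held on the mark, turn your hand about the post so that a finger sweeps the cam lever's upright blade fully closed, back over the sleeve. Finish holding: keep the post gripped, the leg on the mark and the lever closed, do not let go, and leave everything else on the bench as it is.

Things in the scene. Friction and masses are not known exactly. Their poses are not given: they have to be found in the camera images.
- cradle: aluminium plate, 520 x 120 x 8 mm, screwed to the bench, with a white sleeve tube (28 mm across, axis 30 mm above the bench, 36 mm collar at its mouth whose top is 48 mm high) that holds the leg. Origin on the bench, under the leg's axis; x runs along the leg, in the direction in which it draws out; z up. The sleeve's mouth is at x = -110 mm, the plate spans x = -380 to +140 mm, a hub at x = -355 mm stands 113 mm high.
- leg (a joint): how far the leg is drawn out of the sleeve, m, 0 to 0.14. It starts at 0, fully in. The post's axis stands at cradle x = this value - 0.070. A spring pulls it back in with 4.5 N (at 0) to 6.6 N (at 0.14), plus about 1 N friction: let go, it runs home. The leg cannot turn.
- post (a point): round upright steel post fixed on the leg's head (its solid is called leg_c0), 16 mm across and 55 mm tall. Origin on its axis at its foot, 40 mm above the bench (top at 95 mm). The head under it is 46 x 40 mm, with a dark index fin 3 mm thick on each side in line with the post's axis. The lever's flat hub, 30 mm across, surrounds the post up to 47 mm above the bench; grip above 55 mm.
- lever (a joint): angle of the cam lever, rad: 0 fully closed (blade points along the cradle's -x, over the sleeve; hard stop), up to 1.0 open (blade turned to the cradle's +y side; seen from above it opens clockwise and closes anticlockwise). It turns about the post's axis, starts at 0.6 to 0.9, stays where it is left, and takes about 0.1 N m (4 N at the blade) to turn. At value q the blade points in the direction (-cos q, +sin q) in the cradle's x, y.
- lever_blade (a point): top middle of the lever's black upright blade, 33 mm from the post's axis and 85 mm above the bench. The blade is 5 mm thick, reaches from 20 to 46 mm from the post's axis, and stands from 47 to 85 mm above the bench. It is there to be pushed by the side of a finger that turns about the post.
- mark: the length mark: a black clip across the plate with an upright steel pointer on each side of the leg, 32 mm high to the clips' tops, nothing above 39 mm. Fixed. Origin on the bench under the leg's axis; axes as the cradle's. The leg is on the mark when post and mark have the same cradle x; that is at 60 to 125 mm of draw.
- tape: cardboard tape roll lying flat, 96 mm across, 24 mm high; origin centre of its underside; a bystander, to be left alone
- spare_foot: black rubber foot, 30 mm across, 26 mm high; origin centre of its underside; a bystander, to be left alone
- dish: small steel bowl, 90 mm across, 32 mm high; origin centre of its underside; a bystander, to be left alone
- driver: screwdriver lying on the bench, under 35 mm high; origin on its underside; a bystander, to be left alone
- carton_low: white carton 130 x 70 x 40 mm high; origin centre of its underside; a bystander, to be left alone
- bottle: white bottle, 64 mm across, 160 mm tall; origin centre of its underside; a bystander, to be left alone
- jar: amber jar, 60 mm across, 85 mm tall; origin centre of its underside; a bystander, to be left alone

How it is judged:
By the outcome, as a careful person would: the job done as asked, in the order asked, and still so for the second after the job is handed in, while the arm keeps its last pose, push and grip.
It also fails if it takes over 42 s, if anything falls off the work surface, if the arm or the gripper's body presses on something with over 40 N, if the wrist force passes 120 N, or if a joint passes its speed limit or range.

### The arm

A 6-joint arm with a two-finger parallel gripper is mounted at the origin on the work surface. World frame = base frame: x ahead of the robot, y to its left, z up, the work surface at z = 0. Lengths are in m, angles in rad, forces in N, time in s.
With the tool pointing down it reaches from about 0.35 to 0.775 m from the base axis. Payload 5.5 kg.
Tool frame: the origin (TCP) lies on the centre line of the jaws, within the pads' length; the fingertips stand 8 mm ahead of it and the grasp point (between the pads) lies 11 mm behind it; z points along the fingers, y is the direction in which the jaws open and shut (so a half turn about z gives the same grasp; the last joint's range is limited). The gripper opens to 85 mm and grips with 20 to 120 N. Pads are 22 mm wide; open, the fingers measure 114 mm over their backs; the gripper's body (76 mm by 85 mm) begins 54 mm behind the grasp point. The pads swing forward as they close: fully open they stand 13 mm farther back than shut.
Start: joints at [-0.14, 0.313, 0.046, 1.304, 0, 1.431], TCP at [0.575, -0, 0.239] pointing down, gripper open.
Joint ranges: [-2.76, 2.76], [-0.86, 1.69], [-1.03, 1.26], [-2.2, 2.34], [-1.47, 1.5], [-3.14, 3.14]. Speed limits (rad/s): [2.57, 2.57, 3.14, 3.14, 3.14, 3.14].

### API

Orientations are given as a unit quaternion [w, x, y, z].
In Python, from workcell import env gives the robot as it stands. The module is installed in compiled form; this text tells all that it offers.
- The arm moves only by the tool play_rows, never from a script. Its argument "steps" is a list of rows, each an object with "claw": the closure in counts, from 0 (fully open) to 255 (shut); "dp": the shift along the tool's x, y, z in m, a list of three; "angular": the turn, a rotation vector about the tool's x, y, z in degrees, a list of three. In form: [{"claw": claw, "dp": [dx, dy, dz], "angular": [wx, wy, wz]}, ...]. A call has exactly 8 rows; each row shifts and turns the commanded pose from where the row before left it, along the tool's axes as they then stand; what a row does not reach is not made up. A row lasts 1/12 s, in which the tool goes at most 41.7 mm and 7.16 degrees, less where a joint would pass 70% of its speed; a pose out of reach is approached as far as the arm can. A call is refused whole if a number of a shift passes 0.0417 or a number of a turn 7.16, either way. A call with a gripper value outside its range is refused whole. The fingers move at their own pace and stop on an object; "force" is the grip in N (left out, the last holds). Time passes only in rows, so rows that do not move let the fingers close, or fill a call up. It gives the time, the measured TCP pose, the force and the opening at its end, in the units of the state.
- env.get_state(): the state, without advancing time (a new reading comes with each control period).
- env.read_camera(name): name is "scene" or "side" or "wrist"; returns (picture, depth): 384x512x3 uint8, red, green, blue; 384x512 float32, m along the optical axis (not along the pixel's ray), 0 where there is no reading.
- env.calibration(name): a dict with "fx", "fy", "cx", "cy" (pixels), "world_from_camera" (4x4, takes a point from camera to world coordinates); the wrist camera has in their place "hand_eye" (4x4, takes a point from camera to tool coordinates, whose origin is the TCP and whose axes are the flange's). Camera axes: x right, y down, z forward; pixel columns grow to the right and rows downward; lengths in m; the calibration is good to about 2 mm. A picture is of the moment at which its call begins: read the wrist's pose just before it. calibration takes no time and is no camera call.
- env.hand_in(): hands the job in, once; it reports no verdict.
The state is a dict: "clock": time; "joint_pos": joint angles; "qvel": joint speeds; "tau": joint torques, N m; "tcp_pos": TCP position; "orientation": TCP orientation; "wrist_force": force on the tool from outside, world axes, zero at the start; "ft_torque": the same for the moment, N m; "finger_gap": finger opening in m.
Only numpy, scipy, OpenCV 4.12 (cv2) and the standard library are available. Lean on these libraries where they do the work, as an engineer would, in place of code of your own. Each camera call takes 0.05 s, during which the arm holds its last target. There are 200 camera calls.

## Working session

There is one attempt and no reset: what is moved stays moved. The work goes in short steps, Python scripts to look and compute and a tool call to move; the robot and the scene stay as the last step left them, time stands still between calls to the robot, and variables do not carry over. Pictures are saved under pics/ and viewed, about 8 in all and at most 12, crops included, and the job is handed in when it is done.

Besides the shell and the picture viewer there is one more tool, called in YAML: its name, and indented under it one key for each argument. play_rows: Moves the arm, as the interface text tells. Its arguments: {"type":"object","properties":{"steps":{"type":"array","items":{"type":"object","properties":{"claw":{"type":"number"},"dp":{"type":"array","items":{"type":"number"}},"angular":{"type":"array","items":{"type":"number"}}}}},"force":{"type":"number"}},"required":["steps"]}

```bash
mkdir -p pics; python3 - <<'E'
from workcell import env
import cv2,numpy as np
s=env.get_state();print(s)
for n in("scene","side","wrist"):
    p,d=env.read_camera(n);np.savez(f"pics/{n}0.npz",p=p,d=d);cv2.imwrite(f"pics/{n}0.png",p[...,::-1]);print(n,env.calibration(n))
a=[cv2.imread(f"pics/{n}0.png") for n in("scene","side")]
E
```

```text
{'clock': 0.0, 'joint_pos': array([-1.39615728e-01,  3.14024769e-01,  4.49632034e-02,  1.30358236e+00,
       -6.40257201e-06,  1.43119497e+00]), 'qvel': array([ 2.07146833e-03,  4.21237334e-05, -3.23778216e-03,  1.37553225e-03,
        2.15274199e-03,  7.98299021e-04]), 'tau': array([-2.90074182e-03, -4.80629075e+01,  2.98531097e+01,  1.95313990e-02,
       -3.83516899e-04, -4.27451073e-05]), 'tcp_pos': array([5.74503232e-01, 4.92495400e-05, 2.38388534e-01]), 'orientation': array([-7.35842507e-04,  7.07111559e-01,  7.07101400e-01, -5.58526132e-04]), 'wrist_force': array([-0.55853826, -0.84093396, -0.09232057]), 'ft_torque': array([ 0.01747624, -0.00851271, -0.0388753 ]), 'finger_gap': 0.08533581639319396}
scene {'fx': 369.89328057433124, 'fy': 369.89328057433124, 'cx': 254.72364819981146, 'cy': 186.90603179162505, 'world_from_camera': array([[-0.84601259,  0.32131918, -0.42546055,  0.92863762],
       [ 0.53281539,  0.53833803, -0.65291648,  0.51677297],
       [ 0.01924701, -0.77906749, -0.62664455,  0.65481038],
       [ 0.        ,  0.        ,  0.        ,  1.        ]])}
side {'fx': 359.18067585147634, 'fy': 359.18067585147634, 'cx': 252.63380317428013, 'cy': 193.37460083373816, 'world_from_camera': array([[ 0.97541845, -0.13194523,  0.17649168,  0.35416434],
       [-0.21989823, -0.63468925,  0.74082003, -0.93686568],
       [ 0.01426971, -0.76141973, -0.64810213,  0.83412874],
       [ 0.        ,  0.        ,  0.        ,  1.        ]])}
wrist {'fx': 264.4168432205721, 'fy': 264.4168432205721, 'cx': 255.39143795794607, 'cy': 192.83342400123823, 'hand_eye': array([[ 6.34754130e-04, -9.60438697e-01, -2.78490764e-01,
         7.07464694e-02],
       [ 9.99999643e-01,  7.65055991e-04, -3.59205723e-04,
        -5.09612865e-04],
       [ 5.58056105e-04, -2.78490437e-01,  9.60438840e-01,
        -1.33989295e-01],
       [ 0.00000000e+00,  0.00000000e+00,  0.00000000e+00,
         1.00000000e+00]])}
```

View pics/scene0.png

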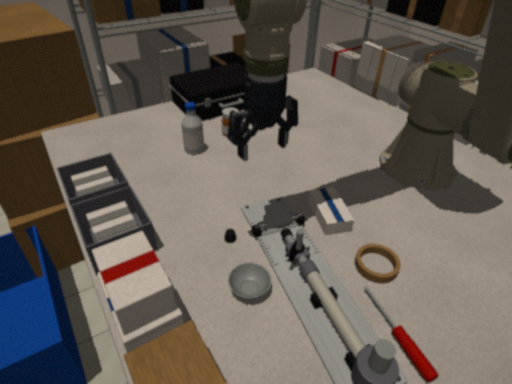

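View pics/side0.png

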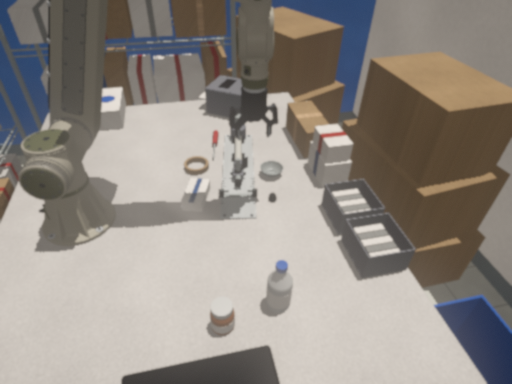

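View pics/wrist0.png

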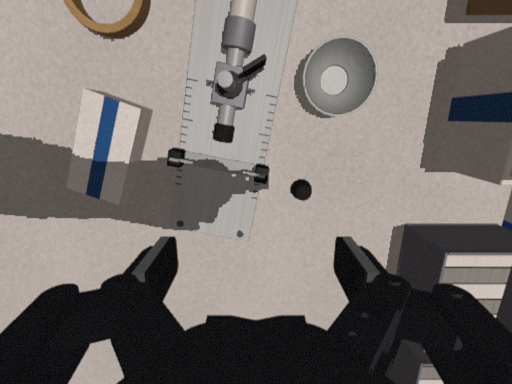

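```bash
python3 - <<'E'
import cv2
i=cv2.imread("pics/wrist0.png")[0:250,150:310]
cv2.imwrite("pics/crop1.png",cv2.resize(i,None,fx=3.2,fy=2.4*1.0,interpolation=cv2.INTER_CUBIC) if 0 else cv2.resize(i[0:200],None,fx=3,fy=3,interpolation=cv2.INTER_CUBIC))
E
```

```text
(no output)
```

View pics/crop1.png

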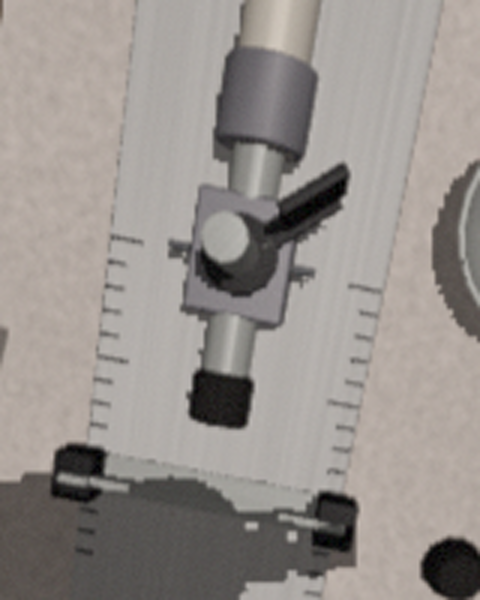

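```bash
cat > h.py <<'E'
import numpy as np,cv2
from workcell import env
from scipy.spatial.transform import Rotation as R
def T(s):
    q=s["orientation"];M=np.eye(4);M[:3,:3]=R.from_quat([q[1],q[2],q[3],q[0]]).as_matrix();M[:3,3]=s["tcp_pos"];return M
def pt(M,c,u,v,z):
    d=M[:3,:3]@np.array([(u-c["cx"])/c["fx"],(v-c["cy"])/c["fy"],1]);o=M[:3,3];return o+d*(z-o[2])/d[2]
E
python3 - <<'E'
from h import *
s=env.get_state();c=env.calibration("wrist");M=T(s)@c["hand_eye"]
f=lambda x,y,z:pt(M,c,150+x/3,y/3,z)*1000
d=np.load("pics/wrist0.npz")["d"]
post=f(226,237,.095);print("post",post, "depthz",d[79,225])
le=[f(137,0,.008),f(90,430,.008)];re=[f(440,10,.008),f(335,480,.008)]
for a,b in(le,re,(f(125,238,.008),f(365,287,.008)),(f(112,358,.008),f(343,403,.008)),(f(178,248,.03),f(305,272,.03)),(f(65,480,.036),f(340,524,.036))):
    v=b-a;print(a,b,np.degrees(np.arctan2(v[1],v[0])))
ax=np.array(le[1]-le[0]);ax/=np.linalg.norm(ax);ax2=re[1]-re[0];ax2/=np.linalg.norm(ax2);ax=(ax+ax2);ax/=np.linalg.norm(ax);ay=np.array([-ax[1],ax[0],0]);print(ax)
mid=(le[0]+re[0])/2
for n,p in dict(post=post,finL=f(178,248,.035),finR=f(305,272,.035),ptL=f(128,488,.036),ptL2=f(65,480,.036),ptR=f(283,518,.036),ptR2=f(340,524,.036),b1=f(345,170,.085),b0=f(285,215,.085)).items(): print(n,(p-post)@ax,(p-mid)@ay)
print([ (x,y,np.round((M@np.r_[d[y,x]*np.array([(x-c["cx"])/c["fx"],(y-c["cy"])/c["fy"],1]),1])[:3]*1000,1)) for x,y in((225,79),(185,161),(190,162),(246,173),(252,174),(209,83),(250,90),(262,60),(215,130))])
E
```

```text
post [544.53805588 105.49483659  95.        ] depthz 0.25838044
[502.71293893 203.06743015   8.        ] [470.91348234  35.20760248   8.        ] -100.72702614027055
[622.58535048 199.65951237   8.        ] [582.34991051  12.49341981   8.        ] -102.13233819411913
[492.18149343 115.96401051   8.        ] [594.71332396  96.38633339   8.        ] -10.81007407954559
[483.1475698   66.72464952   8.        ] [585.69436341  47.29640596   8.        ] -10.72795573778506
[518.17158546 109.52969251  30.        ] [569.11786193 100.53585452  30.        ] -10.011599255770605
[466.52035694  16.85682823  36.        ] [584.03739556  -2.18339708  36.        ] -9.203144275303682
[-0.19816514 -0.98016865  0.        ]
post 0.0 1.2459004515030543
finL 1.6621444158970662 -24.4821946064364
finR 0.400529945991388 26.481273978244573
ptL 100.40170377481095 -30.840721969421075
ptL2 102.34058528350393 -57.65963814677167
ptR 100.03368146060374 36.60614523553892
ptR2 97.71543617789058 61.29998753103567
b1 -28.86978945719949 34.84530843493279
b0 -11.613277559870824 18.08365577289525
[(225, 79, array([544.1, 105.7,  93.5])), (185, 161, array([482.7,  15.1,  33. ])), (190, 162, array([489.3,  14. ,  33.9])), (246, 173, array([561.4,  -0.6,  33.3])), (252, 174, array([569.3,  -2. ,  32.7])), (209, 83, array([513.9, 111.8,   6.8])), (250, 90, array([567.2, 100.8,  35.4])), (262, 60, array([580.3, 124.5,  82.9])), (215, 130, array([523.9,  54.4,  38.1]))]
```

play_rows:
  steps:
    - {"claw":0,"dp":[0.026,-0.0075,0.02],"angular":[0,0,0]}
    - {"claw":0,"dp":[0.026,-0.0075,0.02],"angular":[0,0,0]}
    - {"claw":0,"dp":[0.027,-0.0075,0.02],"angular":[0,0,0]}
    - {"claw":0,"dp":[0.0265,-0.0075,0.02],"angular":[0,0,0]}
    - {"claw":0,"dp":[0,0,0],"angular":[0,0,7]}
    - {"claw":0,"dp":[0,0,0],"angular":[0,0,7]}
    - {"claw":0,"dp":[0,0,0],"angular":[0,0,7]}
    - {"claw":0,"dp":[0,0,0],"angular":[0,0,7]}
  force: 60

```text
clock: 0.82
tcp_pos: [0.5446, 0.1059, 0.1588]
orientation: [-0.0, 0.859, 0.513, -0.0]
wrist_force: [1.2, -0.0, 0.0]
finger_gap: 0.0855
```

```bash
python3 - <<'E'
from h import *
s=env.get_state();p,d=env.read_camera("wrist");np.savez("pics/w2.npz",p=p,d=d)
print(s["tcp_pos"],s["joint_pos"],s["qvel"].round(3),s["clock"])
c=env.calibration("wrist");M=T(s)@c["hand_eye"];print(T(s)[:3,:3].round(3))
q=np.linalg.inv(M)@[.5445,.1055,.095,1];print(q[:2]/q[2]*c["fx"]+[c["cx"],c["cy"]])
cv2.imwrite("pics/w2.png",p[...,::-1])
E
```

```text
[0.54459763 0.10586766 0.1587934 ] [ 4.73200846e-02  3.11480002e-01 -1.56909736e-01  1.10333983e+00
 -3.98114455e-05  2.11210452e+00] [-7.000e-03 -1.000e-03  5.000e-03  3.000e-03 -0.000e+00  1.453e+00] 0.8167
[[ 0.474  0.88  -0.001]
 [ 0.88  -0.474 -0.   ]
 [-0.001 -0.001 -1.   ]]
[256.23453796 209.09389325]
```

View pics/w2.png

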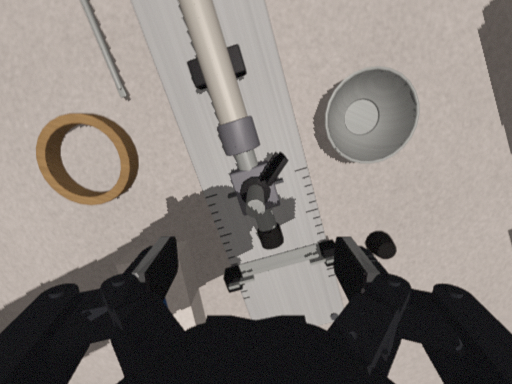

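play_rows:
  steps:
    - {"claw":0,"dp":[0,0,0.024],"angular":[0,0,0]}
    - {"claw":0,"dp":[0,0,0.025],"angular":[0,0,0]}
    - {"claw":0,"dp":[0,0,0.024],"angular":[0,0,0]}
    - {"claw":0,"dp":[0,0,0.024],"angular":[0,0,0]}
    - {"claw":100,"dp":[0,0,0],"angular":[0,0,0]}
    - {"claw":100,"dp":[0,0,0],"angular":[0,0,0]}
    - {"claw":100,"dp":[0,0,0],"angular":[0,0,0]}
    - {"claw":100,"dp":[0,0,0],"angular":[0,0,0]}

```text
clock: 1.53
tcp_pos: [0.5464, 0.1055, 0.0641]
orientation: [0.001, 0.857, 0.515, 0.001]
wrist_force: [0.8, -0.3, 0.4]
finger_gap: 0.052
```

```bash
python3 - <<'E'
from h import *
s=env.get_state();p,d=env.read_camera("wrist");np.savez("pics/w3.npz",p=p,d=d)
print(s)
cv2.imwrite("pics/w3.png",p[...,::-1])
E
```

```text
{'clock': 1.5333, 'joint_pos': array([ 4.65329062e-02,  3.90057281e-01, -2.94816451e-01,  8.82964843e-01,
        1.64685911e-05,  2.10537345e+00]), 'qvel': array([ 5.81017844e-04, -7.88653745e-03, -3.93937514e-04, -7.12335967e-03,
        7.03284273e-05,  3.71553593e-03]), 'tau': array([ 2.24222254e-05, -4.73749173e+01,  2.51792300e+01,  5.01000427e-02,
       -2.12104087e-04, -8.92275420e-03]), 'tcp_pos': array([0.54644549, 0.10553757, 0.06407853]), 'orientation': array([6.95062070e-04, 8.56999448e-01, 5.15315204e-01, 1.30538486e-03]), 'wrist_force': array([ 0.82647786, -0.32794642,  0.43669885]), 'ft_torque': array([-0.00224222, -0.0165696 ,  0.00923058]), 'finger_gap': 0.05199354070881102}
```

View pics/w3.png

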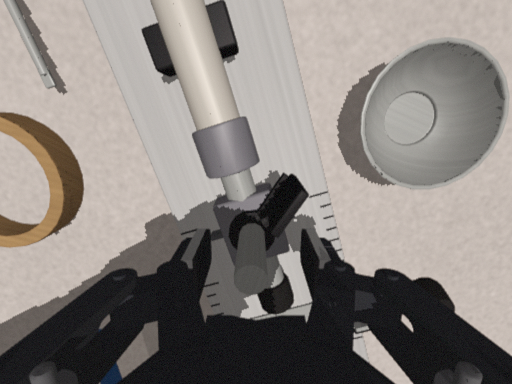

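play_rows:
  steps:
    - {"claw":100,"dp":[0.001,-0.0025,0.001],"angular":[0,0,0]}
    - {"claw":180,"dp":[0,0,0],"angular":[0,0,0]}
    - {"claw":255,"dp":[0,0,0],"angular":[0,0,0]}
    - {"claw":255,"dp":[0,0,0],"angular":[0,0,0]}
    - {"claw":255,"dp":[0,0,0],"angular":[0,0,0]}
    - {"claw":255,"dp":[0,0,0],"angular":[0,0,0]}
    - {"claw":255,"dp":[0,0,0],"angular":[0,0,0]}
    - {"claw":255,"dp":[0,0,0],"angular":[0,0,0]}
  force: 80

```text
clock: 2.25
tcp_pos: [0.5445, 0.1071, 0.062]
orientation: [0.001, 0.857, 0.515, 0.001]
wrist_force: [3.4, -3.0, 3.9]
finger_gap: 0.0141
```

```bash
python3 - <<'E'
from h import *
s=env.get_state();print(s["tcp_pos"],s["wrist_force"],s["ft_torque"],s["finger_gap"])
M=T(s)[:3,:3];print(M.round(3))
for yaw in(-100.6,):
    a=np.radians(yaw);ax=np.array([np.cos(a),np.sin(a),0]);print(ax, (M.T@ax*.1).round(4))
E
```

```text
[0.54454447 0.10711039 0.06201495] [ 3.42793847 -3.01842951  3.87015569] [-0.5778195  -0.50717365  0.03090543] 0.014121748410254547
[[ 0.47   0.883  0.002]
 [ 0.883 -0.47  -0.001]
 [ 0.     0.003 -1.   ]]
[-0.18395135 -0.98293535  0.        ] [-0.0954  0.0299  0.    ]
```

play_rows:
  steps:
    - {"claw":255,"dp":[-0.0048,0.0015,0],"angular":[0,0,0]}
    - {"claw":255,"dp":[-0.0095,0.003,0],"angular":[0,0,0]}
    - {"claw":255,"dp":[-0.0095,0.003,0],"angular":[0,0,0]}
    - {"claw":255,"dp":[-0.0095,0.003,0],"angular":[0,0,0]}
    - {"claw":255,"dp":[-0.0095,0.003,0],"angular":[0,0,0]}
    - {"claw":255,"dp":[-0.0095,0.003,0],"angular":[0,0,0]}
    - {"claw":255,"dp":[-0.0095,0.003,0],"angular":[0,0,0]}
    - {"claw":255,"dp":[-0.0048,0.0015,0],"angular":[0,0,0]}

```text
clock: 2.92
tcp_pos: [0.5316, 0.04, 0.062]
orientation: [-0.001, 0.857, 0.515, 0.002]
wrist_force: [4.8, 5.7, 4.4]
finger_gap: 0.0144
```

play_rows:
  steps:
    - {"claw":255,"dp":[-0.0048,0.0015,0],"angular":[0,0,0]}
    - {"claw":255,"dp":[-0.0095,0.003,0],"angular":[0,0,0]}
    - {"claw":255,"dp":[-0.0095,0.003,0],"angular":[0,0,0]}
    - {"claw":255,"dp":[-0.0048,0.0015,0],"angular":[0,0,0]}
    - {"claw":255,"dp":[0,0,0],"angular":[0,0,0]}
    - {"claw":255,"dp":[0,0,0],"angular":[0,0,0]}
    - {"claw":255,"dp":[0,0,0],"angular":[0,0,0]}
    - {"claw":255,"dp":[0,0,0],"angular":[0,0,0]}

```text
clock: 3.58
tcp_pos: [0.526, 0.011, 0.062]
orientation: [-0.001, 0.857, 0.516, 0.002]
wrist_force: [3.0, 4.1, 4.5]
finger_gap: 0.0143
```

```bash
python3 - <<'E'
from h import *
s=env.get_state();print(s["tcp_pos"],s["wrist_force"],s["ft_torque"],s["finger_gap"])
for n in("wrist","scene","side"):
    p,d=env.read_camera(n);np.savez(f"pics/{n}4.npz",p=p,d=d);cv2.imwrite(f"pics/{n}4.png",p[...,::-1])
    if n!="wrist":
        c=env.calibration(n);q=np.linalg.inv(c["world_from_camera"])@np.r_[s["tcp_pos"][:2],.035,1];print(n,q[:2]/q[2]*c["fx"]+[c["cx"],c["cy"]])
E
python3 - <<'E'
import cv2
p=cv2.imread("pics/wrist4.png");a=cv2.imread("pics/scene4.png")[190:270,220:340];b=cv2.imread("pics/side4.png")[150:230,190:310]
r=lambda x:cv2.resize(x,(450,300),interpolation=cv2.INTER_CUBIC)
q=cv2.resize(p[190:384,130:390],(402,300),interpolation=cv2.INTER_CUBIC)
import numpy as np
cv2.imwrite("pics/m4.png",np.hstack([cv2.resize(p,(400,300)),cv2.resize(a,(400,300),interpolation=cv2.INTER_CUBIC)]))
cv2.imwrite("pics/m4.png",np.vstack([np.hstack([cv2.resize(p,(400,300)),cv2.resize(a,(400,300),interpolation=2)]),np.hstack([cv2.resize(q,(400,300)),cv2.resize(b,(400,300),interpolation=2)])]))
E
```

```text
[0.52598537 0.01099272 0.0620129 ] [3.04808054 4.09151587 4.48001517] [ 0.78364953 -0.39894894 -0.08365945] 0.014348064147403894
scene [279.34253719 220.66126325]
side [237.62862282 188.83782481]
```

View pics/m4.png

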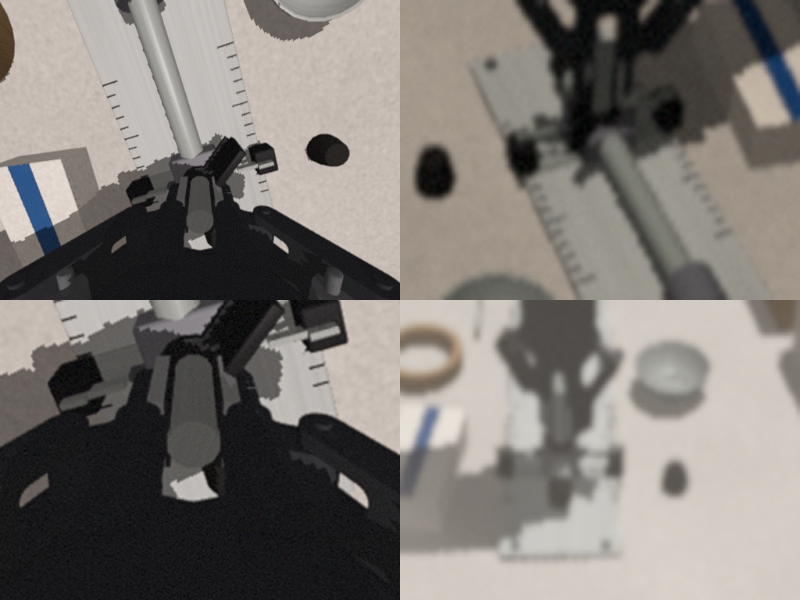

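```bash
python3 - <<'E'
import cv2,numpy as np
p=cv2.imread("pics/wrist4.png")[170:270,150:370]
p=np.clip((p/255.)**.55*255,0,255).astype(np.uint8)
a=cv2.imread("pics/scene4.png")[200:250,245:325]
a=np.clip((a/255.)**.6*255,0,255).astype(np.uint8)
i=cv2.resize(p,(770,350),interpolation=2);j=cv2.resize(a,(400,250),interpolation=2)
o=np.zeros((600,770,3),np.uint8);o[:350]=i;o[350:,:400]=j
cv2.imwrite("pics/m5.png",o)
E
```

```text
(no output)
```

View pics/m5.png

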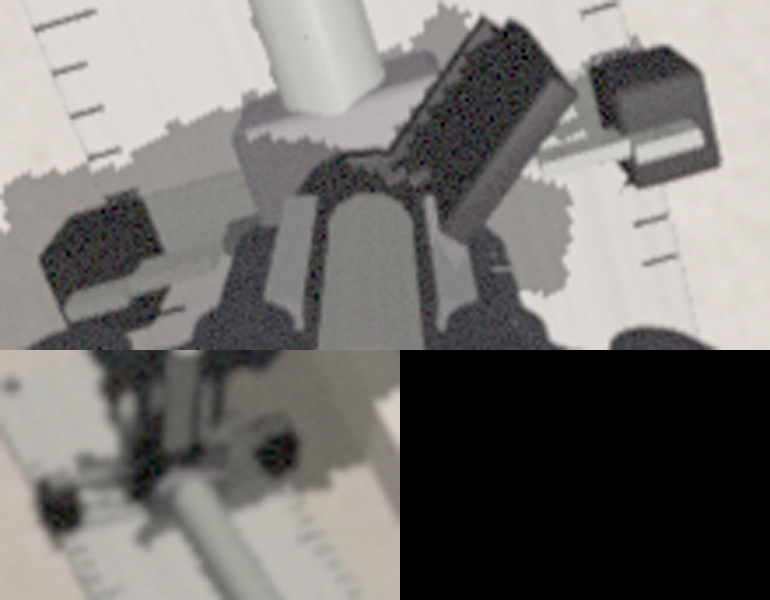

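```bash
cat > meas.py <<'E'
from h import *
import sys
def cloud(f,s=None,pose=None):
    z=np.load(f);d=z["d"];c=env.calibration("wrist");M=pose@c["hand_eye"]
    v,u=np.mgrid[:384,:512];P=np.stack([(u-c["cx"])/c["fx"]*d,(v-c["cy"])/c["fy"]*d,d,np.ones_like(d)],-1)@M.T
    return P[...,:3]*1000,z["p"],d
a=np.radians(-100.7);ax=np.array([np.cos(a),np.sin(a),0]);ay=np.array([-ax[1],ax[0],0])
E
python3 - <<'E'
from meas import *
s=env.get_state();P,p,d=cloud("pics/wrist4.npz",pose=T(s));t=s["tcp_pos"]*1000
X=(P-t)@ax;Y=(P-t)@ay;Z=P[...,2]
np.set_printoptions(linewidth=200,suppress=True,precision=1)
# cloud columns: along pixel columns through pointers
for u in(175,185,195,205,310,320,330,335,345):
    vs=range(205,262,2) if u<260 else range(200,226,2)
    print(u,"|"," ".join(f"{v}:{X[v,u]:.0f},{Y[v,u]:.0f},{Z[v,u]:.0f},{int(p[v,u].mean())}" for v in vs))
print("post")
m=(abs(Y)<9.5)&(X<3)&(X>-15)&(Z>60)&(Z<97)&(p.mean(-1)>55);m[:, :235]=0;m[:,280:]=0
from scipy.optimize import least_squares
r=least_squares(lambda q:np.hypot(X[m]-q[0],Y[m]-q[1])-8,[0,0],loss="soft_l1");print(m.sum(),r.x,abs(r.fun).mean())
m=(Z>90);m[:,:235]=0;m[:,280:]=0;m[:260]=0;m[300:]=0;print(m.sum(),X[m].mean(),Y[m].mean(),Z[m].mean(),np.ptp(X[m]),np.ptp(Y[m]))
E
```

```text
175 | 205:-24,-56,8,192 207:-23,-57,7,191 209:-21,-57,8,189 211:-20,-58,8,190 213:-18,-59,8,162 215:-17,-60,7,78 217:-13,-63,-0,135 219:-11,-64,-1,98 221:-10,-64,0,95 223:-8,-65,-1,97 225:-7,-65,1,98 227:-5,-66,0,95 229:-7,-62,11,72 231:-7,-61,16,16 233:-7,-60,19,12 235:-7,-58,25,14 237:-7,-56,29,18 239:-6,-56,30,14 241:-5,-57,31,15 243:-4,-57,31,14 245:-3,-57,32,20 247:-2,-58,32,16 249:0,-59,31,17 251:2,-60,30,17 253:2,-59,34,67 255:2,-57,38,75 257:3,-58,38,84 259:5,-59,37,82 261:9,-62,32,23
185 | 205:-22,-48,9,190 207:-21,-50,8,190 209:-19,-50,7,190 211:-17,-51,7,190 213:-16,-52,7,187 215:-14,-52,7,190 217:-13,-52,8,141 219:-11,-53,7,95 221:-10,-54,7,96 223:-8,-55,7,98 225:-7,-55,8,21 227:-7,-53,14,18 229:-7,-52,19,6 231:-7,-51,23,5 233:-7,-51,24,13 235:-6,-50,27,12 237:-6,-50,30,14 239:-4,-50,29,17 241:-3,-50,30,16 243:-2,-51,31,17 245:-1,-51,32,12 247:1,-52,31,16 249:2,-52,31,46 251:2,-51,35,72 253:3,-51,36,72 255:3,-51,38,80 257:8,-54,31,63 259:9,-55,32,16 261:11,-56,31,19
195 | 205:-20,-42,7,191 207:-18,-43,7,195 209:-17,-43,7,146 211:-15,-44,8,98 213:-14,-44,7,96 215:-12,-45,7
[... 1331 characters left out ...]
45 208:3,50,30,61 210:3,49,34,86 212:5,49,33,91 214:7,50,30,65 216:8,49,32,26 218:9,49,31,17 220:11,48,31,13 222:13,48,30,55 224:25,52,8,182
335 | 200:-2,54,32,46 202:-0,54,30,49 204:1,54,32,43 206:3,54,31,49 208:2,53,34,82 210:2,52,38,110 212:3,51,38,171 214:5,51,37,170 216:9,52,32,77 218:11,52,31,39 220:11,51,32,38 222:13,51,32,46 224:26,55,8,170
345 | 200:0,61,31,42 202:1,60,32,39 204:3,60,31,62 206:2,59,36,81 208:3,58,38,153 210:4,58,38,171 212:5,57,39,138 214:10,59,31,40 216:11,59,31,38 218:13,58,31,32 220:14,58,31,80 222:31,65,-1,194 224:33,64,-1,195
post
1588 [ 1.3 -1. ] 1.675779160613284
1452 -0.9272059545992948 0.6038391356788069 94.98590665986535 79.8019482234453 31.777328883484593
```

```bash
python3 - <<'E'
from meas import *
from scipy.optimize import least_squares
s=env.get_state();P,p,d=cloud("pics/wrist4.npz",pose=T(s));t=s["tcp_pos"]*1000
X=(P-t)@ax;Y=(P-t)@ay;Z=P[...,2]
g=p.mean(-1)
for v in range(222,302,8): print(v," ".join(f"{X[v,u]:.0f},{Y[v,u]:.0f},{Z[v,u]:.0f},{int(g[v,u])}" for u in range(237,277,3)))
m=(abs(Z-95)<2.5)&(np.hypot(X,Y)<13)&(g>40);print("top",m.sum(),(X[m].max()+X[m].min())/2,X[m].mean(),Y[m].mean(),np.ptp(X[m]),np.ptp(Y[m]))
m=(Z>66)&(Z<91)&(np.hypot(X,Y)<11)&(g>45);m[:,:242]=0;m[:,270:]=0
r=least_squares(lambda q:np.hypot(X[m]-q[0],Y[m]-q[1])-8,[0,0],loss="soft_l1",f_scale=.5);print(m.sum(),r.x,np.median(abs(r.fun)))
E
```

```text
222 -11,-9,45,11 -11,-7,46,23 -11,-5,46,20 -10,-3,46,21 -10,-2,46,24 -9,-0,46,22 -8,2,45,12 -8,4,47,22 -7,5,46,46 -7,7,46,20 -6,9,45,39 -5,10,45,29 -14,13,68,15 -16,15,74,16
230 -13,-7,62,78 -13,-5,63,34 -10,-5,58,14 -6,-5,48,71 -7,-2,52,73 -7,-0,54,73 -6,1,54,72 -6,3,53,69 -5,4,53,74 -3,6,50,74 -1,7,45,15 -8,10,64,16 -8,12,63,92 -15,14,81,19
238 -14,-6,74,77 -13,-5,74,18 -6,-6,60,32 -7,-4,61,71 -7,-2,63,73 -7,-0,65,70 -7,1,65,74 -6,3,65,72 -5,4,62,70 -4,6,61,69 -0,7,56,65 -9,10,74,23 -8,11,73,90 -8,13,73,91
246 -13,-6,83,61 -13,-4,83,16 -4,-6,65,67 -6,-4,70,68 -7,-2,73,75 -7,-0,74,71 -7,1,74,71 -6,3,74,72 -5,4,73,72 -4,5,71,69 -1,6,67,71 -7,9,79,19 -8,11,81,36 -8,12,83,76
254 -13,-5,90,21 -11,-5,86,1 -6,-5,77,69 -7,-3,80,70 -7,-1,82,72 -7,-0,82,70 -7,1,82,72 -6,3,82,69 -5,4,81,72 -4,5,79,69 -2,6,77,78 -3,8,80,21 -8,10,90,17 -8,12,89,76
262 -10,-6,91,32 -8,-5,89,26 -5,-5,84,71 -6,-3,87,70 -7,-1,89,76 -7,-0,89,70 -7,1,89,71 -6,3,89,71 -6,4,89,71 -4,5,88,70 -3,6,86,71 -0,7,82,45 -5,9,91,20 -5,11,91,83
270 -6,-7,91,21 -5,-7,89,43 -6,-5,92,71 -6,-3,93,73 -7,-1,95,81 -6,-0,94,78 -6,1,95,81 -5,2,95,82 -5,4,95,80 -5,5,94,76 -3,6,93,71 -1,7,91,67 -1,8,91,23 -4,10,96,27
278 -1,-9,90,21 -4,-7,94,80 -3,-5,94,80 -3,-4,94,82 -3,-3,94,80 -2,-1,95,80 -1,-0,93,79 -1,1,94,81 -1,2,94,81 -0,4,94,80 -0,5,95,85 -0,6,95,78 3,7,90,33 -1,9,97,23
286 2,-10,91,26 1,-8,93,82 0,-6,95,78 0,-5,95,84 1,-4,95,81 2,-3,94,80 3,-2,94,81 2,0,95,83 3,1,94,80 3,3,95,85 3,4,95,79 4,5,94,83 7,6,91,38 2,8,99,26
294 6,-11,91,52 6,-10,91,39 65,-31,8,92 5,-6,95,77 5,-5,94,82 6,-4,94,83 6,-3,94,79 6,-1,94,81 6,0,95,82 7,1,95,81 7,3,95,63 48,-5,40,22 11,5,91,26 6,7,98,20
top 882 1.0285108774411906 0.16337709611855317 -0.5293116310500513 16.918913588054327 18.148820026487112
664 [ 1.10779502 -0.84884004] 0.19472498253849846
```

play_rows:
  steps:
    - {"claw":255,"dp":[-0.0012,0.0004,0],"angular":[0,0,0]}
    - {"claw":255,"dp":[-0.0011,0.0003,0],"angular":[0,0,0]}
    - {"claw":255,"dp":[0,0,0],"angular":[0,0,0]}
    - {"claw":255,"dp":[0,0,0],"angular":[0,0,0]}
    - {"claw":255,"dp":[0,0,0],"angular":[0,0,0]}
    - {"claw":255,"dp":[0,0,0],"angular":[0,0,0]}
    - {"claw":255,"dp":[0,0,0],"angular":[0,0,0]}
    - {"claw":255,"dp":[0,0,0],"angular":[0,0,0]}

```text
clock: 4.4
tcp_pos: [0.5256, 0.0089, 0.062]
orientation: [-0.001, 0.857, 0.516, 0.002]
wrist_force: [3.5, 4.6, 5.2]
finger_gap: 0.0138
```

```bash
cat > m2.py <<'E'
from meas import *
from scipy.optimize import least_squares
def run(tag):
    s=env.get_state();D=[];
    for k in range(4):
        p,d=env.read_camera("wrist");D.append(d)
    d=np.median(D,0);np.savez(f"pics/{tag}.npz",p=p,d=d);cv2.imwrite(f"pics/{tag}.png",p[...,::-1])
    P,p,d=cloud(f"pics/{tag}.npz",pose=T(s));t=s["tcp_pos"]*1000
    X=(P-t)@ax;Y=(P-t)@ay;Z=P[...,2];g=p.mean(-1)
    m=(Z>92)&(Z<97)&(np.hypot(X-1,Y)<10)&(g>60)
    m=cv2.morphologyEx(m.astype(np.uint8),cv2.MORPH_OPEN,np.ones((5,5)));n,l,st,ce=cv2.connectedComponentsWithStats(m)
    k=1+st[1:,4].argmax();c=env.calibration("wrist");q=pt(T(s)@c["hand_eye"],c,*ce[k],.095)*1000-t
    print("top comp",st[k],ce[k],"ray",q@ax,q@ay,"depth",X[l==k].mean(),Y[l==k].mean(),np.ptp(X[l==k]))
    m=(Z>60)&(Z<91)&(np.hypot(X-1,Y)<10)&(g>55)
    r=least_squares(lambda q:np.hypot(X[m]-q[0],Y[m]-q[1])-8,[1,0],loss="soft_l1",f_scale=.4);print("cyl",m.sum(),r.x,np.median(abs(r.fun)))
    for sgn in(-1,1):
        b=(sgn*Y>33)&(sgn*Y<62)&(abs(X)<25)&(Z>35)&(Z<41);print("ptr",sgn,b.sum(),X[b].min() if b.any() else 0,np.percentile(X[b],[5,50,95]) if b.any() else 0,np.median(Z[b]) if b.any() else 0)
        b=(sgn*Y>33)&(sgn*Y<48)&(abs(X-2)<8)&(Z>24)&(Z<36);print("   tip",b.sum(),np.percentile(X[b],[5,25,50,75,95]) if b.any() else 0)
        b=(sgn*Y>40)&(sgn*Y<70)&(abs(X)<25)&(Z>28)&(Z<34)&(g<60);print("   clip",b.sum(),np.percentile(X[b],[1,50,99]) if b.any() else 0)
    print("yaw tool y deg",np.degrees(np.arctan2(*T(s)[[1,0],1])),"tcp",t,"F",s["wrist_force"],"M",s["ft_torque"],"gap",s["finger_gap"],s["clock"],s["joint_pos"].round(2))
E
python3 -c "
from m2 import *
run('w6')"
```

```text
top comp [239 266  34  32 902] [255.48337029 281.47228381] ray -0.497794218067546 -0.34956548468138604 depth 0.032204146984475275 -0.5127767623054486 15.705840548626522
cyl 791 [ 1.12111211 -0.85002686] 0.11049484832980028
ptr -1 97 -0.3601828343145647 [-0.16581663  0.90326017  2.78207652] 37.302597184324135
   tip 188 [-0.15438814  0.02002091  0.27929966  1.59732543  2.7250364 ]
   clip 583 [-9.62669727 -2.35877985 11.23395625]
ptr 1 115 0.03299659636703335 [0.23621349 1.30632839 3.12740331] 37.21131394749469
   tip 193 [0.15731759 0.33817299 0.56725493 1.85441542 2.99985   ]
   clip 611 [-9.13248691 -2.1622098  11.46850658]
yaw tool y deg -27.91306843377318 tcp [525.56692969   8.91372473  61.98619654] F [3.49635982 4.6431071  5.19404645] M [ 0.88657089 -0.42151687 -0.07884456] gap 0.013807973613089903 4.4 [-0.14  0.34 -0.38  0.85  0.    1.92]
```

```bash
python3 - <<'E'
from meas import *
s=env.get_state();P,p,d=cloud("pics/w6.npz",pose=T(s));t=s["tcp_pos"]*1000
X=(P-t)@ax;Y=(P-t)@ay;Z=P[...,2];g=p.mean(-1)
for sgn in(-1,1):
    m=(sgn*Y>16)&(sgn*Y<31)&(abs(X)<10)&(Z>14)&(Z<44)
    v,u=np.nonzero(m);print(sgn,m.sum(),[f"{a},{b}:{X[b,a]:.1f},{Y[b,a]:.1f},{Z[b,a]:.0f},{int(g[b,a])}" for a,b in list(zip(u,v))[::max(1,len(u)//40)]])
# initial view: fins vs pointers vs plate by depth
d0=np.load("pics/wrist0.npz");M0=np.eye(4);M0[:3,:3]=R.from_quat([.7071116,.7071014,-.00055853,-.00073584]).as_matrix();M0[:3,3]=[.574503,.00004925,.2383885]
P,p,d=cloud("pics/wrist0.npz",pose=M0);o=np.array([544.5,105.5,0]);X=(P-o)@ax;Y=(P-o)@ay;Z=P[...,2]
for sgn in(-1,1):
    m=(sgn*Y>21.5)&(sgn*Y<27)&(abs(X)<10)&(Z>20)&(Z<45);print("fin",sgn,m.sum(),X[m].mean() if m.any() else 0,X[m],Z[m].mean())
    m=(sgn*Y>33)&(sgn*Y<50)&(abs(X-100)<8)&(Z>24)&(Z<42);print("ptr",m.sum(),X[m].mean(),np.percentile(X[m],[5,50,95]),Z[m].mean())
m=(Z>91)&(np.hypot(X,Y)<11);print("top",m.sum(),X[m].mean(),Y[m].mean(),np.ptp(X[m]))
m=(abs(X)<30)&(abs(Y)<19)&(Z>37)&(Z<44);print("head",X[m].min(),X[m].max())
E
```

```text
-1 125 ['227,224:-9.7,-16.5,39,60', '224,225:-9.4,-18.7,39,57', '227,225:-8.9,-16.9,39,62', '223,226:-8.9,-19.6,39,56', '226,226:-8.5,-17.6,39,60', '223,227:-8.3,-19.8,39,58', '226,227:-8.0,-17.8,39,58', '229,227:-7.3,-16.0,39,57', '225,228:-7.5,-18.6,39,59', '228,228:-7.2,-16.6,40,61', '224,229:-7.0,-19.5,39,57', '227,229:-6.3,-17.7,39,60', '224,230:-6.3,-19.7,39,56', '227,230:-5.7,-17.9,39,58', '230,230:-5.1,-16.1,39,67', '222,231:-0.7,-24.8,26,57', '225,231:-5.5,-19.3,39,61', '228,231:-5.0,-17.4,40,60', '217,232:-0.7,-28.7,25,67', '220,232:-0.8,-26.2,26,50', '223,232:-0.6,-23.9,27,37', '226,232:-4.7,-18.9,39,57', '229,232:-4.2,-17.0,40,63', '217,233:-0.5,-28.5,26,49', '220,233:-0.7,-26.0,28,36', '223,233:-0.6,-23.6,29,38', '226,233:-4.1,-19.1,40,56', '229,233:-3.6,-17.2,40,58', '217,234:-0.7,-28.1,28,38', '220,234:-0.8,-25.7,30,38', '216,235:-0.9,-28.5,30,40', '219,235:-0.8,-26.2,31,42', '215,236:-0.7,-29.2,31,38', '218,236:-0.6,-26.9,32,38', '215,237:-0.6,-29.0,32,36', '218,237:-0.5,-26.7,34,33', '215,238:-0.8,-28.6,35,38', '213,239:-0.6,-30.0,35,59', '216,239:0.1,-28.2,34,41', '
[... 155 characters left out ...]
-2.03657006 -0.18743037 -0.40799678
 -0.58375468 -0.85249716 -1.09404936  0.96643461  0.69141681  0.53104301
  0.15904132 -0.04726141  1.00064794  1.00337763] 32.95988555289125
ptr 45 99.72203140730798 [ 98.56881632  99.31511763 101.4644995 ] 31.487905960184637
fin 1 16 -0.04289057195233387 [-1.61439835 -1.71963804 -0.31574864 -0.37962649 -0.82140817 -0.99512273
 -1.10743258  0.73888485  0.72283763  0.43766831  0.12092896 -0.11448362
  1.07238118  1.13629967  1.14814798  1.00446088] 32.94402249120752
ptr 62 99.90665114007874 [ 94.24386777  99.49764051 105.5041275 ] 31.65245052849551
top 221 -0.2733777666378277 -1.0085132355687974 15.381901134269473
head -29.957898466558994 29.952326317233727
```

play_rows:
  steps:
    - {"claw":255,"dp":[-0.0004,0.0001,0],"angular":[0,0,0]}
    - {"claw":255,"dp":[0,0,0],"angular":[0,0,-5]}
    - {"claw":255,"dp":[0,0,0],"angular":[0,0,-5]}
    - {"claw":255,"dp":[0,0,0],"angular":[0,0,-5]}
    - {"claw":255,"dp":[0,0,0],"angular":[0,0,-5]}
    - {"claw":255,"dp":[0,0,0],"angular":[0,0,-5]}
    - {"claw":255,"dp":[0,0,0],"angular":[0,0,-5]}
    - {"claw":255,"dp":[0,0,0],"angular":[0,0,0]}

```text
clock: 5.27
tcp_pos: [0.5258, 0.0082, 0.062]
orientation: [-0.0, 0.693, 0.721, 0.002]
wrist_force: [3.9, 4.4, 4.6]
finger_gap: 0.0143
```

```bash
python3 -c "
from m2 import *
run('w7')"
```

```text
top comp [239 265  34  26 738] [255.77642276 277.0596206 ] ray -2.783604096468777 -1.104558573830954 depth -2.347189029750061 -1.0016248254693914 14.064467423860451
cyl 18 [-1.7548128  -0.71432022] 0.11216849894016345
ptr -1 106 -0.9117498040230719 [-0.72875454  0.35088986  2.26293271] 37.238593444529
   tip 190 [-0.7330405  -0.55627474 -0.30643204  0.9138848   2.18587637]
   clip 686 [-10.11568644  -2.52665322  11.0619782 ]
ptr 1 104 -0.82620041767222 [-0.63228008  0.48407521  2.2459134 ] 37.205480537383565
   tip 80 [-0.7492275  -0.09148295  1.44750796  5.76627899  9.05639388]
   clip 434 [-9.95137445 -2.1502353  10.45917745]
yaw tool y deg 2.2180570367199035 tcp [525.78907014   8.19970124  61.97116148] F [3.85057814 4.37879048 4.5883751 ] M [ 0.80080122 -0.66370581 -0.54997479] gap 0.014348699450006537 5.2667 [-0.14  0.34 -0.38  0.85  0.    1.39]
```

View pics/w7.png

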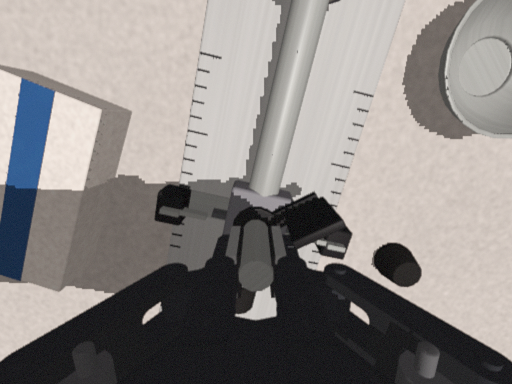

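```bash
cat > fin.py <<'E'
from meas import *
import sys
s=env.get_state();P,p,d=cloud(sys.argv[1],pose=T(s));t=s["tcp_pos"]*1000
X=(P-t)@ax;Y=(P-t)@ay;Z=P[...,2];g=p.mean(-1)
for sgn in(-1,1):
  for lo,hi in((-30,-15),):
    for y in range(18,50,2):
      m=(sgn*Y>y)&(sgn*Y<y+2)&(abs(X)<9)&(Z>20)&(Z<38)
      if m.sum()>3: print(sgn,y,m.sum(),np.percentile(X[m],[5,25,50,95]).round(1),"z",np.percentile(Z[m],[5,95]).round(),"g",np.median(g[m]))
for v in range(264,304,4): print(v," ".join(f"{X[v,u]:.0f},{Y[v,u]:.0f},{Z[v,u]:.0f},{int(g[v,u])}" for u in range(240,274,5)))
for v in range(228,262,8): print(v," ".join(f"{X[v,u]:.1f},{Y[v,u]:.1f},{Z[v,u]:.0f},{int(g[v,u])}" for u in range(240,274,5)))
E
python3 fin.py pics/w7.npz
```

```text
-1 20 17 [-4.7 -4.5 -3.5  1.3] z [29. 38.] g 54.666666666666664
-1 22 28 [-4.6 -4.4 -4.2 -1.8] z [26. 35.] g 46.83333333333333
-1 24 31 [-4.5 -4.5 -4.3 -2. ] z [25. 35.] g 48.333333333333336
-1 26 30 [-4.6 -4.4 -4.3 -1.7] z [26. 35.] g 47.33333333333333
-1 28 29 [-4.6 -4.5 -4.3 -1.8] z [26. 35.] g 48.666666666666664
-1 30 9 [-4.6 -4.5 -4.4 -2.3] z [25. 35.] g 58.0
-1 34 30 [-0.8 -0.6 -0.3  2. ] z [26. 34.] g 84.83333333333334
-1 36 25 [-0.8 -0.7 -0.4  1.7] z [27. 34.] g 86.66666666666667
-1 38 28 [-0.8 -0.7 -0.5  2.1] z [26. 34.] g 86.16666666666666
-1 40 26 [-0.8 -0.6 -0.5  1.8] z [26. 34.] g 84.66666666666666
-1 42 27 [-0.9 -0.7 -0.5  2.1] z [26. 34.] g 86.66666666666667
-1 44 28 [-0.9 -0.8 -0.6  1.9] z [27. 34.] g 85.66666666666666
-1 46 26 [-0.9 -0.8 -0.6  1.7] z [26. 34.] g 84.83333333333334
-1 48 29 [-0.9 -0.8 -0.5  2. ] z [26. 34.] g 81.66666666666667
1 20 10 [-4.1 -3.5 -2.7 -1.3] z [33. 35.] g 48.83333333333333
1 40 5 [1.1 1.3 1.8 2.3] z [33. 34.] g 88.33333333333333
1 42 14 [-0.3  0.2  1.   2.5] z [33. 34.] g 176.16666666666669
1 44 17 [-0.6 -0.1  0.4  2.6] z [31. 34.] g 168
[... 856 characters left out ...]
201 70,24,7,199 69,28,7,193
300 52,0,42,41 52,4,41,41 53,8,38,40 76,16,7,204 75,20,8,199 74,25,7,198 73,29,8,203
228 -9.0,-11.3,61,43 -6.6,-8.2,54,78 -9.0,-5.7,58,80 -10.2,-3.1,59,81 -10.5,-0.3,59,81 -9.3,3.1,54,80 -12.6,4.9,61,30
236 -9.1,-10.8,71,23 -6.9,-7.9,65,78 -9.2,-5.6,69,78 -10.5,-3.2,70,83 -10.4,-0.4,69,78 -9.7,2.5,66,80 -12.7,4.3,71,20
244 -9.1,-10.3,80,24 -7.2,-7.6,75,77 -9.3,-5.4,78,80 -10.3,-3.1,79,81 -10.3,-0.6,78,78 -9.8,2.1,76,80 -12.1,4.0,79,23
252 -9.3,-9.9,88,26 -7.6,-7.4,84,80 -9.7,-5.4,87,80 -10.3,-3.1,87,82 -10.6,-0.8,86,80 -10.1,1.7,85,80 -8.4,4.8,80,40
260 -5.7,-9.1,88,42 -7.7,-7.1,91,80 -9.5,-5.2,93,79 -10.3,-3.1,94,79 -10.5,-1.0,93,83 -10.1,1.4,92,79 -7.9,4.5,87,72
```

```bash
cat > blade.py <<'E'
from meas import *
import sys
s=env.get_state();P,p,d=cloud(sys.argv[1],pose=T(s));t=s["tcp_pos"]*1000
px,py=float(sys.argv[2]),float(sys.argv[3])
X=(P-t)@ax-px;Y=(P-t)@ay-py;Z=P[...,2];r=np.hypot(X,Y);g=p.mean(-1)
m=(Z>82.5)&(Z<87.5)&(r>24)&(r<48)&(X<3)&(Y>-15)&(d>0);m=cv2.erode(m.astype(np.uint8),np.ones((2,2)))>0
q=np.degrees(np.arctan2(Y[m],-X[m]));print(m.sum(),"q deg pct",np.percentile(q,[5,25,50,75,95]).round(1))
for a in range(24,48,4):
    k=m&(r>a)&(r<a+4);print(a,k.sum(),np.degrees(np.median(np.arctan2(Y[k],-X[k]))) if k.any() else 0)
# fingers: dark points in tool coords between z 60..92
Q=(P-t)@T(s)[:3,:3]
v,u=np.nonzero((Z>60)&(Z<84)&(r<40)&(r>10)&(Y>0))
print([f"{u[i]},{v[i]}:{Q[v[i],u[i],0]:.0f},{Q[v[i],u[i],1]:.0f},{Z[v[i],u[i]]:.0f}" for i in range(0,len(u),max(1,len(u)//40))])
E
python3 blade.py pics/w7.npz -2.4 -1.9
```

```text
427 q deg pct [46.6 48.3 50.  51.8 53.5]
24 70 50.03936294268128
28 77 49.95329523426794
32 77 49.91029453127288
36 77 50.000054067140944
40 79 49.87554411603986
44 47 49.941040865918644
['316,208:23,32,60', '308,213:20,28,62', '307,215:20,27,63', '321,216:23,32,72', '304,218:19,25,65', '311,219:20,28,70', '313,220:20,29,72', '313,221:20,28,73', '311,222:20,27,74', '308,223:19,26,73', '304,224:19,24,72', '300,225:18,22,72', '296,226:16,20,70', '292,227:15,19,69', '269,228:11,7,60', '314,228:20,27,80', '299,229:17,21,75', '278,230:11,12,64', '328,230:20,33,84', '311,231:19,25,82', '296,232:16,19,77', '274,233:11,9,67', '323,233:19,31,84', '303,234:18,22,82', '288,235:7,18,61', '272,236:11,8,71', '312,236:17,26,83', '300,237:16,20,83', '289,238:7,18,65', '281,239:11,12,74', '277,240:11,10,76', '274,241:11,9,76', '270,242:11,7,78', '270,243:11,7,79', '272,244:11,7,80', '278,245:11,10,81', '283,246:12,13,82', '288,247:7,16,75', '287,249:7,15,77', '289,252:7,16,80', '297,255:7,19,83']
```

play_rows:
  steps:
    - {"claw":255,"dp":[0,0,0],"angular":[0,0,6]}
    - {"claw":255,"dp":[0,0,0],"angular":[0,0,6]}
    - {"claw":255,"dp":[0,0,0],"angular":[0,0,6]}
    - {"claw":255,"dp":[0,0,0],"angular":[0,0,6]}
    - {"claw":255,"dp":[0,0,0],"angular":[0,0,6]}
    - {"claw":255,"dp":[0.0115,-0.0036,0],"angular":[0,0,0]}
    - {"claw":255,"dp":[0.0115,-0.0036,0],"angular":[0,0,0]}
    - {"claw":255,"dp":[0.0115,-0.0036,0],"angular":[0,0,0]}

```text
clock: 6.13
tcp_pos: [0.5306, 0.0441, 0.0619]
orientation: [-0.002, 0.857, 0.515, 0.001]
wrist_force: [-0.8, 3.2, 7.6]
finger_gap: 0.0141
```

play_rows:
  steps:
    - {"claw":255,"dp":[0.0115,-0.0036,0],"angular":[0,0,0]}
    - {"claw":255,"dp":[0.0115,-0.0036,0],"angular":[0,0,0]}
    - {"claw":255,"dp":[0.0115,-0.0036,0],"angular":[0,0,0]}
    - {"claw":255,"dp":[0.0115,-0.0036,0],"angular":[0,0,0]}
    - {"claw":255,"dp":[0.0055,-0.0017,0],"angular":[0,0,0]}
    - {"claw":255,"dp":[0,0,0],"angular":[0,0,0]}
    - {"claw":140,"dp":[0,0,0],"angular":[0,0,0]}
    - {"claw":140,"dp":[0,0,0],"angular":[0,0,0]}

```text
clock: 6.8
tcp_pos: [0.5398, 0.0956, 0.0607]
orientation: [-0.001, 0.857, 0.515, -0.001]
wrist_force: [-0.1, 0.3, -0.1]
finger_gap: 0.0374
```

```bash
python3 - <<'E'
from h import *
from m2 import *
run("w8")
P,p,d=cloud("pics/w8.npz",pose=T(env.get_state()));t=env.get_state()["tcp_pos"]*1000
X=(P-t)@ax;Y=(P-t)@ay;Z=P[...,2];g=p.mean(-1)
for v in list(range(220,300,8)): print(v," ".join(f"{X[v,u]:.0f},{Y[v,u]:.0f},{Z[v,u]:.0f},{int(g[v,u])}" for u in range(225,285,5)))
E
```

```text
top comp [245 266  20  10 161] [254.19875776 270.44720497] ray -6.898259841823474 1.1479068694045929 depth -6.534995278979558 1.0287471942848847 5.076896647173479
cyl 20 [ 2.65792    -0.85651463] 0.40854702555355926
ptr -1 4 0.48175900777974384 [ 0.54642475  1.41323977 20.82985201] 39.8893805693144
   tip 0 0
   clip 0 0
ptr 1 0 0 0 0
   tip 0 0
   clip 0 0
yaw tool y deg -27.94941219380029 tcp [539.81581068  95.64692668  60.67180987] F [-0.05975817  0.26095299 -0.10397948] M [-0.00972195 -0.03078354  0.03437575] gap 0.03735525195196582 6.8 [ 0.03  0.38 -0.31  0.87  0.    2.09]
220 -13,-17,40,60 -14,-12,46,16 -14,-9,46,12 -16,-5,56,72 -19,-0,66,81 -19,3,68,87 -19,5,68,90 -17,7,65,93 -13,9,58,87 -7,11,46,43 -6,14,46,45 -3,17,39,103
228 4,-26,7,77 -7,-15,39,58 -8,-11,45,7 -18,-3,71,73 -19,0,76,74 -19,3,78,72 -18,5,78,69 -17,7,76,87 -14,9,71,88 -2,9,46,16 2,12,39,59 3,15,39,59
236 11,-29,8,102 -2,-17,39,58 -1,-14,39,60 -18,-2,82,74 -19,1,86,72 -19,3,87,75 -19,5,87,71 -17,7,85,75 -15,9,81,73 6,7,40,61 7,10,39,62 8,14,39,61
244 17,-31,8,100 18,-27,8,97 4,-16,40,68 -19,-2,91,74 -19,1,94,80
[... 276 characters left out ...]
-13,-3,94,81 -13,-1,95,82 -12,1,95,79 -11,3,95,79 -11,5,95,86 -10,7,95,81 7,6,67,83 24,6,38,83 26,9,36,79
268 37,-38,8,98 39,-34,7,101 40,-30,8,98 -10,-4,95,80 -9,-2,94,82 -8,-0,94,81 -8,2,95,79 -7,4,94,82 -6,6,95,86 28,1,40,83 30,4,39,82 31,7,38,78
276 44,-40,7,100 45,-36,8,102 47,-33,7,99 48,-29,8,103 49,-25,8,99 51,-21,7,93 52,-17,7,91 34,-8,37,22 33,-4,39,31 34,-1,40,25 34,2,40,14 35,6,42,35
284 51,-43,8,100 52,-39,8,100 54,-35,7,99 55,-31,7,96 56,-27,7,99 57,-23,8,102 58,-19,8,101 41,-10,35,11 39,-6,40,15 38,-2,42,16 40,1,41,21 40,4,42,40
292 59,-45,7,98 59,-41,8,100 61,-37,8,101 62,-33,8,101 64,-29,7,99 65,-25,8,98 66,-22,7,99 67,-17,8,100 46,-8,38,19 45,-4,41,16 45,-1,42,38 46,2,42,37
```

play_rows:
  steps:
    - {"claw":140,"dp":[0,-0.002,-0.0013],"angular":[0,0,5]}
    - {"claw":140,"dp":[0,-0.002,0],"angular":[0,0,5]}
    - {"claw":140,"dp":[0,0,0],"angular":[0,0,5]}
    - {"claw":140,"dp":[0.0079,0,0],"angular":[0,0,0]}
    - {"claw":140,"dp":[0.0079,0,0],"angular":[0,0,0]}
    - {"claw":140,"dp":[0,0,0],"angular":[0,0,0]}
    - {"claw":140,"dp":[0,0,0],"angular":[0,0,0]}
    - {"claw":140,"dp":[0,0,0],"angular":[0,0,0]}

```text
clock: 7.67
tcp_pos: [0.5485, 0.1089, 0.0624]
orientation: [-0.0, 0.917, 0.399, -0.0]
wrist_force: [0.5, 0.5, -1.1]
finger_gap: 0.0384
```

```bash
cat > post.py <<'E'
from meas import *
from scipy.optimize import least_squares
import sys
def go(tag):
    s=env.get_state();D=[]
    for k in range(3):
        p,d=env.read_camera("wrist");D.append(d)
    d=np.median(D,0);np.savez(f"pics/{tag}.npz",p=p,d=d);cv2.imwrite(f"pics/{tag}.png",p[...,::-1])
    M=T(s);P,p,d=cloud(f"pics/{tag}.npz",pose=M);t=s["tcp_pos"]*1000
    Q=(P-t)@M[:3,:3];Z=P[...,2];g=p.mean(-1)
    m=(Z>93)&(Z<97)&(abs(Q[...,1])<9)&(g>55);m[:,:225]=0;m[:,285:]=0
    n,l,st,ce=cv2.connectedComponentsWithStats(cv2.morphologyEx(m.astype(np.uint8),cv2.MORPH_OPEN,np.ones((3,3))))
    k=1+st[1:,4].argmax();q=np.array([Q[l==k,0].max()-8,Q[l==k,1].mean()])
    # cylinder front
    m=(Z>62)&(Z<92)&(g>40)&(np.hypot(Q[...,0]-q[0],Q[...,1]-q[1])<10)&(abs(Q[...,1]-q[1])<7)
    r=least_squares(lambda a:np.hypot(Q[m][:,0]-a[0],Q[m][:,1]-a[1])-8,q,loss="soft_l1",f_scale=.3)
    print("post in tool xy",r.x.round(2),"n",m.sum(),"res",np.median(abs(r.fun)).round(2),"top area",st[k])
    w=M[:3,:2]@r.x;print("post world",(t+w)[:2].round(1),"cradle rel TCP",(w@ax).round(2),(w@ay).round(2))
    print("yaw",np.degrees(np.arctan2(M[1,1],M[0,1])).round(1),"tcp",t.round(1),"F",s["wrist_force"].round(1),"M",s["ft_torque"].round(2),"gap",s["finger_gap"].round(4),"t",s["clock"],s["joint_pos"].round(2))
    X=(P-t)@ax;Y=(P-t)@ay
    for sgn in(-1,1):
        for nm,lo,hi in(("fin",21,27),("ptr",35,50)):
            b=(sgn*(Y-w@ay)>lo)&(sgn*(Y-w@ay)<hi)&(abs(X)<12)&(Z>24)&(Z<36)&(g<70 if nm=="fin" else g>60)
            print(nm,sgn,b.sum(),np.percentile(X[b],[5,25,50,95]).round(1) if b.sum()>3 else "")
    X=X-w@ax;Y=Y-w@ay;r2=np.hypot(X,Y)
    m=(Z>82.5)&(Z<87.5)&(r2>24)&(r2<46)&(X<5)&(Y>-12)&(d>0)&(g<60);m=cv2.erode(m.astype(np.uint8),np.ones((2,2)))>0
    print("blade q",m.sum(),np.percentile(np.degrees(np.arctan2(Y[m],-X[m])),[5,50,95]).round(1) if m.any() else "")
go(sys.argv[1])
E
python3 post.py w9
```

```text
post in tool xy [-5.34 -1.72] n 829 res 0.13 top area [237 274  33  31 828]
post world [543.6 106.2] cradle rel TCP 3.6 -4.3Traceback (most recent call last):
  File "post.py", line 28, in <module>
    go(sys.argv[1])
    ~~^^^^^^^^^^^^^
  File "post.py", line 19, in go
    print("yaw",np.degrees(np.arctan2(M[1,1],M[0,1])).round(1),"tcp",t.round(1),"F",s["wrist_force"].round(1),"M",s["ft_torque"].round(2),"gap",s["finger_gap"].round(4),"t",s["clock"],s["joint_pos"].round(2))
                                                                                                                                                ^^^^^^^^^^^^^^^^^^^^^
AttributeError: 'float' object has no attribute 'round'
```

play_rows:
  steps:
    - {"claw":140,"dp":[0,-0.0015,0],"angular":[0,0,0]}
    - {"claw":255,"dp":[0,0,0],"angular":[0,0,0]}
    - {"claw":255,"dp":[0,0,0],"angular":[0,0,0]}
    - {"claw":255,"dp":[0,0,0],"angular":[0,0,0]}
    - {"claw":255,"dp":[0,0,0],"angular":[0,0,0]}
    - {"claw":255,"dp":[0,0,0],"angular":[0,0,0]}
    - {"claw":255,"dp":[-0.0043,0.0027,0],"angular":[0,0,0]}
    - {"claw":255,"dp":[-0.0085,0.0053,0],"angular":[0,0,0]}
  force: 80

```text
clock: 8.48
tcp_pos: [0.545, 0.097, 0.0629]
orientation: [-0.001, 0.917, 0.4, 0.001]
wrist_force: [0.0, 6.5, 2.7]
finger_gap: 0.0137
```

play_rows:
  steps:
    - {"claw":255,"dp":[-0.0085,0.0053,0],"angular":[0,0,0]}
    - {"claw":255,"dp":[-0.0085,0.0053,0],"angular":[0,0,0]}
    - {"claw":255,"dp":[-0.0085,0.0053,0],"angular":[0,0,0]}
    - {"claw":255,"dp":[-0.0085,0.0053,0],"angular":[0,0,0]}
    - {"claw":255,"dp":[-0.0085,0.0053,0],"angular":[0,0,0]}
    - {"claw":255,"dp":[-0.0085,0.0053,0],"angular":[0,0,0]}
    - {"claw":255,"dp":[-0.0085,0.0053,0],"angular":[0,0,0]}
    - {"claw":255,"dp":[-0.0085,0.0053,0],"angular":[0,0,0]}

```text
clock: 9.15
tcp_pos: [0.5296, 0.0176, 0.0629]
orientation: [-0.002, 0.917, 0.399, 0.002]
wrist_force: [0.7, 7.7, 0.9]
finger_gap: 0.0143
```

play_rows:
  steps:
    - {"claw":255,"dp":[-0.0025,0.0016,0],"angular":[0,0,0]}
    - {"claw":255,"dp":[0,0,0],"angular":[0,0,0]}
    - {"claw":255,"dp":[0,0,0],"angular":[0,0,0]}
    - {"claw":255,"dp":[0,0,0],"angular":[0,0,0]}
    - {"claw":255,"dp":[0,0,0],"angular":[0,0,0]}
    - {"claw":255,"dp":[0,0,0],"angular":[0,0,0]}
    - {"claw":255,"dp":[0,0,0],"angular":[0,0,0]}
    - {"claw":255,"dp":[0,0,0],"angular":[0,0,0]}

```text
clock: 9.82
tcp_pos: [0.529, 0.0145, 0.0629]
orientation: [-0.001, 0.917, 0.399, 0.001]
wrist_force: [0.3, 4.6, 2.6]
finger_gap: 0.014
```

```bash
sed -i 's/s\["finger_gap"\].round(4)/round(s["finger_gap"],4)/' post.py; python3 post.py w10
```

```text
post in tool xy [-5.18 -0.46] n 811 res 0.14 top area [239 273  34  31 830]
post world [525.1  11.1] cradle rel TCP 4.14 -3.15
yaw -43.0 tcp [529.   14.5  62.9] F [0.3 4.6 2.6] M [ 0.91  0.01 -0.08] gap 0.014 t 9.8167 [-0.13  0.35 -0.36  0.86  0.    2.19]
fin -1 0 
ptr -1 17 [6.  6.1 6.1 6.3]
fin 1 24 [2.4 2.4 2.6 2.8]
ptr 1 199 [6.3 6.5 6.8 9.3]
blade q 420 [46.6 49.8 53.4]
```

play_rows:
  steps:
    - {"claw":255,"dp":[-0.0016,0.001,0],"angular":[0,0,0]}
    - {"claw":255,"dp":[-0.0016,0.001,0],"angular":[0,0,0]}
    - {"claw":255,"dp":[0,0,0],"angular":[0,0,0]}
    - {"claw":255,"dp":[0,0,0],"angular":[0,0,0]}
    - {"claw":255,"dp":[0,0,0],"angular":[0,0,0]}
    - {"claw":255,"dp":[0,0,0],"angular":[0,0,0]}
    - {"claw":255,"dp":[0,0,0],"angular":[0,0,0]}
    - {"claw":255,"dp":[0,0,0],"angular":[0,0,0]}

```text
clock: 10.63
tcp_pos: [0.5283, 0.0109, 0.0629]
orientation: [-0.001, 0.917, 0.399, 0.001]
wrist_force: [1.1, 7.1, 3.2]
finger_gap: 0.0143
```

```bash
python3 post.py w11
```

```text
post in tool xy [-5.19 -0.42] n 816 res 0.15 top area [239 273  34  31 820]
post world [524.5   7.4] cradle rel TCP 4.17 -3.13
yaw -42.9 tcp [528.3  10.9  62.9] F [1.1 7.1 3.2] M [ 0.92 -0.01  0.02] gap 0.0143 t 10.6333 [-0.13  0.35 -0.37  0.86  0.    2.19]
fin -1 0 
ptr -1 116 [2.3 2.5 2.7 5. ]
fin 1 24 [2.4 2.5 2.6 2.8]
ptr 1 195 [2.7 2.8 3.1 5.7]
blade q 425 [46.5 49.8 53.5]
```

play_rows:
  steps:
    - {"claw":255,"dp":[0,-0.00045,0],"angular":[0,0,-5]}
    - {"claw":255,"dp":[-0.0001,-0.00045,0],"angular":[0,0,-5]}
    - {"claw":255,"dp":[-0.0002,-0.00045,0],"angular":[0,0,-5]}
    - {"claw":255,"dp":[0,0,0],"angular":[0,0,0]}
    - {"claw":255,"dp":[0,0,0],"angular":[0,0,0]}
    - {"claw":255,"dp":[0,0,0],"angular":[0,0,0]}
    - {"claw":255,"dp":[0,0,0],"angular":[0,0,0]}
    - {"claw":255,"dp":[0,0,0],"angular":[0,0,0]}

```text
clock: 11.45
tcp_pos: [0.5272, 0.0117, 0.0628]
orientation: [-0.001, 0.857, 0.515, 0.001]
wrist_force: [1.1, 6.0, 1.1]
finger_gap: 0.0137
```

```bash
python3 post.py w12
```

```text
post in tool xy [-4.95 -0.52] n 810 res 0.13 top area [239 274  34  30 828]
post world [524.5   7.5] cradle rel TCP 4.57 -1.97
yaw -28.0 tcp [527.2  11.7  62.8] F [1.1 6.  1.1] M [ 1.14 -0.26 -0.2 ] gap 0.0137 t 11.45 [-0.13  0.34 -0.37  0.86  0.    1.93]
fin -1 2 
ptr -1 178 [2.9 3.1 3.3 5.7]
fin 1 0 
ptr 1 190 [3.2 3.4 3.6 6.1]
blade q 417 [46.  49.3 52.8]
```

play_rows:
  steps:
    - {"claw":255,"dp":[-0.0004,-0.00043,0],"angular":[0,0,-5]}
    - {"claw":255,"dp":[-0.0005,-0.0004,0],"angular":[0,0,-5]}
    - {"claw":255,"dp":[-0.0005,-0.0004,0],"angular":[0,0,-5]}
    - {"claw":255,"dp":[0,0,0],"angular":[0,0,0]}
    - {"claw":255,"dp":[0,0,0],"angular":[0,0,0]}
    - {"claw":255,"dp":[0,0,0],"angular":[0,0,0]}
    - {"claw":255,"dp":[0,0,0],"angular":[0,0,0]}
    - {"claw":255,"dp":[0,0,0],"angular":[0,0,0]}

```text
clock: 12.27
tcp_pos: [0.5258, 0.0108, 0.0628]
orientation: [-0.001, 0.782, 0.623, 0.002]
wrist_force: [1.2, 6.7, 0.2]
finger_gap: 0.0141
```

```bash
python3 post.py w13
```

```text
post in tool xy [-2.84 -0.49] n 806 res 0.13 top area [239 269  34  32 836]
post world [524.7   8.2] cradle rel TCP 2.82 -0.6
yaw -13.0 tcp [525.8  10.8  62.8] F [1.2 6.7 0.2] M [ 1.13 -0.36 -0.25] gap 0.0141 t 12.2667 [-0.13  0.34 -0.37  0.85  0.    1.66]
fin -1 80 [0.8 1.  1.2 3.2]
ptr -1 189 [1.7 1.9 2.2 4.8]
fin 1 0 
ptr 1 147 [2.1 2.3 2.9 5.2]
blade q 360 [42.9 46.7 49.8]
```

play_rows:
  steps:
    - {"claw":255,"dp":[-0.0009,0,0],"angular":[0,0,0]}
    - {"claw":255,"dp":[-0.0007,-0.00025,0],"angular":[0,0,-5]}
    - {"claw":255,"dp":[-0.0007,-0.0002,0],"angular":[0,0,-5]}
    - {"claw":255,"dp":[-0.0007,-0.0001,0],"angular":[0,0,-5]}
    - {"claw":255,"dp":[0,0,0],"angular":[0,0,0]}
    - {"claw":255,"dp":[0,0,0],"angular":[0,0,0]}
    - {"claw":255,"dp":[0,0,0],"angular":[0,0,0]}
    - {"claw":255,"dp":[0,0,0],"angular":[0,0,0]}

```text
clock: 13.08
tcp_pos: [0.5249, 0.0079, 0.0628]
orientation: [-0.0, 0.695, 0.719, 0.002]
wrist_force: [1.8, 6.3, 0.8]
finger_gap: 0.014
```

```bash
python3 post.py w14
```

```text
post in tool xy [-0.81 -0.46] n 779 res 0.14 top area [239 266  34  31 853]
post world [524.4   7. ] cradle rel TCP 0.89 -0.27
yaw 2.0 tcp [524.9   7.9  62.8] F [1.8 6.3 0.8] M [ 1.1  -0.31 -0.46] gap 0.014 t 13.0833 [-0.14  0.34 -0.38  0.85  0.    1.4 ]
fin -1 86 [-1.2 -1.  -0.7  1.7]
ptr -1 194 [-1.4 -1.2 -1.   1.5]
fin 1 0 
ptr 1 52 [-0.9 -0.1  0.9  8.2]
blade q 291 [42.7 46.8 49.6]
```

play_rows:
  steps:
    - {"claw":255,"dp":[-0.0006,-0.0001,0],"angular":[0,0,-5]}
    - {"claw":255,"dp":[-0.0005,0,0],"angular":[0,0,-5]}
    - {"claw":255,"dp":[-0.0004,0,0],"angular":[0,0,-5]}
    - {"claw":255,"dp":[0,0,0],"angular":[0,0,0]}
    - {"claw":255,"dp":[0,0,0],"angular":[0,0,0]}
    - {"claw":255,"dp":[0,0,0],"angular":[0,0,0]}
    - {"claw":255,"dp":[0,0,0],"angular":[0,0,0]}
    - {"claw":255,"dp":[0,0,0],"angular":[0,0,0]}

```text
clock: 13.9
tcp_pos: [0.5252, 0.0063, 0.0628]
orientation: [0.0, 0.595, 0.804, 0.002]
wrist_force: [3.2, 6.1, 0.2]
finger_gap: 0.0139
```

```bash
python3 post.py w15
```

```text
post in tool xy [ 1.22 -0.39] n 774 res 0.12 top area [239 262  35  31 862]
post world [524.5   7.3] cradle rel TCP -0.91 -0.91
yaw 17.0 tcp [525.2   6.3  62.8] F [3.2 6.1 0.2] M [ 1.06 -0.43 -0.75] gap 0.0139 t 13.9 [-0.14  0.34 -0.38  0.85  0.    1.13]
fin -1 82 [-2.9 -2.7 -2.5 -0.2]
ptr -1 196 [-2.9 -2.7 -2.3  0.1]
fin 1 0 
ptr 1 97 [-2.5 -2.2 -1.3  3.5]
blade q 309 [34.1 38.2 41.3]
```

play_rows:
  steps:
    - {"claw":255,"dp":[-0.0003,0.0001,0],"angular":[0,0,-5]}
    - {"claw":255,"dp":[-0.0002,0.0001,0],"angular":[0,0,-5]}
    - {"claw":255,"dp":[-0.0001,0.0001,0],"angular":[0,0,-5]}
    - {"claw":255,"dp":[0,0,0],"angular":[0,0,0]}
    - {"claw":255,"dp":[0,0,0],"angular":[0,0,0]}
    - {"claw":255,"dp":[0,0,0],"angular":[0,0,0]}
    - {"claw":255,"dp":[0,0,0],"angular":[0,0,0]}
    - {"claw":255,"dp":[0,0,0],"angular":[0,0,0]}

```text
clock: 14.72
tcp_pos: [0.5272, 0.0053, 0.0628]
orientation: [0.002, 0.484, 0.875, 0.002]
wrist_force: [7.2, 4.6, -5.0]
finger_gap: 0.0142
```

```bash
python3 post.py w16
```

```text
post in tool xy [ 4.1  -0.28] n 756 res 0.12 top area [239 256  35  32 871]
post world [524.8   8.7] cradle rel TCP -2.82 -2.99
yaw 32.2 tcp [527.2   5.3  62.8] F [ 7.2  4.6 -5. ] M [ 0.44 -1.16  0.85] gap 0.0142 t 14.7167 [-0.14  0.34 -0.37  0.85  0.    0.87]
fin -1 76 [-4.8 -4.6 -4.3 -1.8]
ptr -1 187 [-3.4 -3.2 -2.8 -0.5]
fin 1 0 
ptr 1 4 [-3.1 -3.  -2.9 -2.7]
blade q 269 [25.2 29.6 32.9]
```

View pics/w16.png

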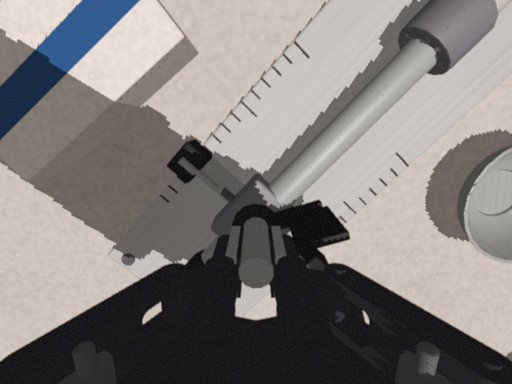

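play_rows:
  steps:
    - {"claw":255,"dp":[0.0005,-0.0013,0],"angular":[0,0,0]}
    - {"claw":255,"dp":[0.0005,-0.0013,0],"angular":[0,0,0]}
    - {"claw":255,"dp":[0,0.0003,0],"angular":[0,0,-5]}
    - {"claw":255,"dp":[0,0.0003,0],"angular":[0,0,-5]}
    - {"claw":255,"dp":[0,0,0],"angular":[0,0,0]}
    - {"claw":255,"dp":[0,0,0],"angular":[0,0,0]}
    - {"claw":255,"dp":[0,0,0],"angular":[0,0,0]}
    - {"claw":255,"dp":[0,0,0],"angular":[0,0,0]}

```text
clock: 15.53
tcp_pos: [0.5282, 0.0045, 0.0629]
orientation: [0.005, 0.407, 0.914, 0.002]
wrist_force: [16.5, 3.8, -13.2]
finger_gap: 0.0138
```

```bash
python3 post.py w17
```

```text
post in tool xy [ 4.95 -0.09] n 749 res 0.14 top area [239 254  35  33 877]
post world [524.8   8.1] cradle rel TCP -2.93 -4.0
yaw 42.0 tcp [528.2   4.5  62.9] F [ 16.5   3.8 -13.2] M [ 0.34 -2.65 -0.11] gap 0.0138 t 15.5333 [-0.14  0.34 -0.38  0.84  0.    0.69]
fin -1 69 [-4.7 -4.6 -4.1 -1.9]
ptr -1 185 [-4.  -3.9 -3.3 -1.1]
fin 1 0 
ptr 1 0 
blade q 336 [19.3 22.4 25.6]
```

play_rows:
  steps:
    - {"claw":255,"dp":[0,-0.0011,0],"angular":[0,0,0]}
    - {"claw":255,"dp":[0,0.0004,0],"angular":[0,0,-6]}
    - {"claw":255,"dp":[0,0.0004,0],"angular":[0,0,-6]}
    - {"claw":255,"dp":[0,0,0],"angular":[0,0,0]}
    - {"claw":255,"dp":[0,0,0],"angular":[0,0,0]}
    - {"claw":255,"dp":[0,0,0],"angular":[0,0,0]}
    - {"claw":255,"dp":[0,0,0],"angular":[0,0,0]}
    - {"claw":255,"dp":[0,0,0],"angular":[0,0,0]}

```text
clock: 16.35
tcp_pos: [0.5301, 0.0036, 0.0632]
orientation: [0.007, 0.309, 0.951, 0.002]
wrist_force: [21.4, 1.9, -17.3]
finger_gap: 0.0143
```

```bash
python3 post.py w18
```

```text
post in tool xy [ 6.69 -0.03] n 751 res 0.14 top area [239 252  35  31 871]
post world [524.7   7.5] cradle rel TCP -2.83 -6.06
yaw 54.0 tcp [530.1   3.6  63.2] F [ 21.4   1.9 -17.3] M [-0.   -3.66 -0.26] gap 0.0143 t 16.35 [-0.15  0.34 -0.38  0.84  0.    0.48]
fin -1 60 [-4.5 -4.4 -3.6 -1.7]
ptr -1 162 [-4.4 -4.3 -3.4 -1.5]
fin 1 0 
ptr 1 0 
blade q 335 [11.1 14.6 17.7]
```

play_rows:
  steps:
    - {"claw":255,"dp":[0.001,-0.0005,0],"angular":[0,0,0]}
    - {"claw":255,"dp":[0.001,-0.0005,0],"angular":[0,0,0]}
    - {"claw":255,"dp":[0,0.0006,0],"angular":[0,0,-6]}
    - {"claw":255,"dp":[0,0,0],"angular":[0,0,0]}
    - {"claw":255,"dp":[0,0,0],"angular":[0,0,0]}
    - {"claw":255,"dp":[0,0,0],"angular":[0,0,0]}
    - {"claw":255,"dp":[0,0,0],"angular":[0,0,0]}
    - {"claw":255,"dp":[0,0,0],"angular":[0,0,0]}

```text
clock: 17.17
tcp_pos: [0.5293, 0.0044, 0.0634]
orientation: [0.008, 0.258, 0.966, 0.002]
wrist_force: [22.4, 0.8, -18.4]
finger_gap: 0.0142
```

```bash
python3 post.py w19
```

```text
post in tool xy [5.35 0.01] n 763 res 0.15 top area [239 254  35  32 865]
post world [524.6   7.1] cradle rel TCP -1.77 -5.05
yaw 60.1 tcp [529.3   4.4  63.4] F [ 22.4   0.8 -18.4] M [-0.13 -4.27  0.78] gap 0.0142 t 17.1667 [-0.14  0.34 -0.38  0.84  0.    0.38]
fin -1 57 [-3.4 -3.3 -2.3 -0.6]
ptr -1 155 [-3.7 -3.6 -2.6 -0.8]
fin 1 0 
ptr 1 1 
blade q 347 [1.5 4.8 8.3]
```

play_rows:
  steps:
    - {"claw":255,"dp":[0.0005,0.0001,0],"angular":[0,0,0]}
    - {"claw":255,"dp":[0,0.0005,0],"angular":[0,0,-6]}
    - {"claw":255,"dp":[0,0,0],"angular":[0,0,0]}
    - {"claw":255,"dp":[0,0,0],"angular":[0,0,0]}
    - {"claw":255,"dp":[0,0,0],"angular":[0,0,0]}
    - {"claw":255,"dp":[0,0,0],"angular":[0,0,0]}
    - {"claw":255,"dp":[0,0,0],"angular":[0,0,0]}
    - {"claw":255,"dp":[0,0,0],"angular":[0,0,0]}

```text
clock: 17.98
tcp_pos: [0.5296, 0.0051, 0.0635]
orientation: [0.008, 0.209, 0.978, 0.002]
wrist_force: [24.1, 1.4, -19.5]
finger_gap: 0.014
```

```bash
python3 post.py w20
```

```text
post in tool xy [5.35 0.05] n 756 res 0.15 top area [239 255  35  31 862]
post world [524.7   7.3] cradle rel TCP -1.28 -5.19
yaw 65.9 tcp [529.6   5.1  63.5] F [ 24.1   1.4 -19.5] M [ 0.03 -4.43 -0.73] gap 0.014 t 17.9833 [-0.14  0.34 -0.38  0.84  0.    0.28]
fin -1 49 [-2.9 -2.6 -1.8 -0.2]
ptr -1 141 [-3.  -2.7 -1.7 -0.1]
fin 1 0 
ptr 1 1 
blade q 346 [-3.5 -0.4  2.7]
```

play_rows:
  steps:
    - {"claw":255,"dp":[0,0.0002,0],"angular":[0,0,-2]}
    - {"claw":255,"dp":[0,0,0],"angular":[0,0,0]}
    - {"claw":255,"dp":[0,0,0],"angular":[0,0,0]}
    - {"claw":255,"dp":[0,0,0],"angular":[0,0,0]}
    - {"claw":255,"dp":[0,0,0],"angular":[0,0,0]}
    - {"claw":255,"dp":[0,0,0],"angular":[0,0,0]}
    - {"claw":255,"dp":[0,0,0],"angular":[0,0,0]}
    - {"claw":255,"dp":[0,0,0],"angular":[0,0,0]}

```text
clock: 18.8
tcp_pos: [0.5287, 0.0056, 0.0635]
orientation: [0.008, 0.19, 0.982, 0.001]
wrist_force: [20.7, 2.2, -16.3]
finger_gap: 0.0141
```

```bash
python3 post.py w21
```

```text
post in tool xy [4.35 0.03] n 760 res 0.16 top area [239 256  35  31 855]
post world [524.7   7.3] cradle rel TCP -0.88 -4.26
yaw 68.0 tcp [528.7   5.6  63.5] F [ 20.7   2.2 -16.3] M [ 0.22 -4.03  0.22] gap 0.0141 t 18.8 [-0.14  0.33 -0.38  0.84  0.    0.24]
fin -1 50 [-2.5 -2.1 -1.3  0.3]
ptr -1 138 [-2.6 -2.2 -1.4  0.2]
fin 1 0 
ptr 1 7 [-1.1 -1.  -0.3  0.5]
blade q 338 [-5.1 -1.8  1.4]
```

View pics/w21.png

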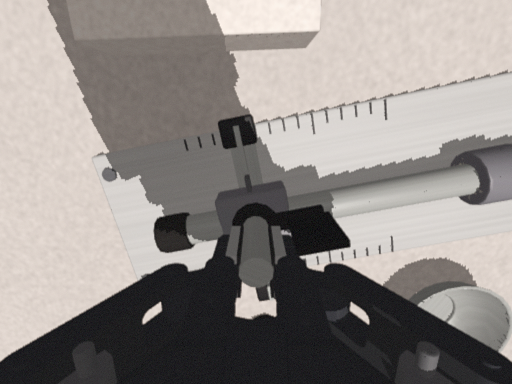

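play_rows:
  steps:
    - {"claw":255,"dp":[0,0.0003,0],"angular":[0,0,-3]}
    - {"claw":255,"dp":[0,0,0],"angular":[0,0,0]}
    - {"claw":255,"dp":[0,0,0],"angular":[0,0,0]}
    - {"claw":255,"dp":[0,0,0],"angular":[0,0,0]}
    - {"claw":255,"dp":[0,0,0],"angular":[0,0,0]}
    - {"claw":255,"dp":[0,0,0],"angular":[0,0,0]}
    - {"claw":255,"dp":[0,0,0],"angular":[0,0,0]}
    - {"claw":255,"dp":[0,0,0],"angular":[0,0,0]}

```text
clock: 19.62
tcp_pos: [0.5288, 0.0058, 0.0636]
orientation: [0.008, 0.166, 0.986, 0.001]
wrist_force: [20.6, 1.6, -16.4]
finger_gap: 0.0143
```

```bash
cat >> post.py <<'E'
def line(tag):
    s=env.get_state();M=T(s);P,p,d=cloud(f"pics/{tag}.npz",pose=M);t=s["tcp_pos"]*1000;X=(P-t)@ax;Y=(P-t)@ay;Z=P[...,2]
    m=(Z>83.5)&(Z<87)&(X<-18)&(X>-55)&(abs(Y+4)<25)&(p.mean(-1)<60);m=cv2.morphologyEx(m.astype(np.uint8),cv2.MORPH_OPEN,np.ones((3,3)))>0
    c=np.c_[X[m],Y[m]];b,a=np.polyfit(X[m],Y[m],1);print("blade line deg",np.degrees(np.arctan(-b)).round(2),m.sum(),"X",np.percentile(X[m],[1,99]).round(1),"Y",np.percentile(Y[m],[2,50,98]).round(1))
    # leg tube direction
    m=(Z>25)&(Z<46)&(X<-50)&(abs(Y+4)<20)&(p.mean(-1)>90);xs=range(-80,-50,5);ys=[(k,Y[m&(abs(X-k)<2.5)]) for k in xs];print("leg centre Y",[(k,round((y.max()+y.min())/2,1)) for k,y in ys if y.size>10])
line(sys.argv[1])
E
python3 post.py w22
```

```text
post in tool xy [4.4  0.04] n 774 res 0.16 top area [239 256  35  31 851]
post world [524.7   7.3] cradle rel TCP -0.68 -4.34
yaw 70.9 tcp [528.8   5.8  63.6] F [ 20.6   1.6 -16.4] M [ 0.29 -4.05 -0.71] gap 0.0143 t 19.6167 [-0.14  0.33 -0.38  0.84  0.    0.19]
fin -1 48 [-2.2 -1.8 -1.   0.4]
ptr -1 130 [-2.4 -1.9 -1.1  0.5]
fin 1 0 
ptr 1 4 [-1.7 -1.3 -0.7  0.2]
blade q 340 [-5.5 -2.2  1. ]
blade line deg 1.2 142 X [-44.2 -21.8] Y [-7.4 -5.5 -4.1]
leg centre Y [(-80, np.float64(-5.3)), (-75, np.float64(-5.5)), (-70, np.float64(-5.1)), (-65, np.float64(-5.4)), (-60, np.float64(-5.2)), (-55, np.float64(-5.5))]
```

```bash
python3 -c "
from h import *
print(env.get_state()['clock'],env.hand_in())"
```

```text
the job is handed in; nothing more can be done
19.7667 None
```

I gripped the post, drew the leg to the mark and turned the hand until a finger closed the lever against its stop. I then handed the job in still holding, at 19.8 s.

**Restart:** on the first try the leg crept back about 3.7 mm in the pads while I turned the hand, before the finger had moved the lever. I took the leg back home, opened the jaws and regripped off-centre. I then redrew it to the mark and turned in small steps, correcting the leg after each one. While turning it drifted up to about 1.4 mm off the mark.

**Last checks, wrist camera:**
- **Leg:** the index fin is level with the pointer to about 0.2 mm. Only the left fin and pointer could be compared at the end, because the hand hid the right ones.
- **Lever:** the blade lies over the leg's centre line. The last 3° of hand turn moved it only 0.4°, so it is on its stop. Its angle reads −2.2° taken from the post and +1.2° from a line fitted along the blade. I put that disagreement down to about 1 mm of error in locating the post.
- **Grip:** the post is still pinched at 80 N, about 4 mm off the pad centre.
- **Forces:** the final wrist reading has components of about 21 N sideways and 16 N vertically, because the hand is pressing sideways on the post. That is below the 120 N limit.

I took no final picture of the bystander objects. They are all below the path of the fingers except the bottle and jar, which are well away from it.

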